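Clamp block off its arm into the wash tray

TASK

The blue clamp block is due for disinfecting: slide it off the open end of the horizontal arm it hangs on and set it down upright in the white tray, placing it rather than dropping it. Leave the yellow clamp block hanging where it is.

Things in the scene. Friction and masses are not known exactly. Their poses are not given: they have to be found in the camera images.
- blue_center (a point): Centre, half-way up, of the blue clamp block (84 mm high, about 180 g). x along arm, z up. Lower 50 mm: sleeve 50 (x) by 46 mm (y) plus a 12 mm thumbscrew each side; its 34 mm square hole along x, axis 17 mm below here, hangs by its roof on the arm: raised 10 mm it slides free. On top a grip tab, 40 (x) by 16 mm (y), 8 to 42 mm above here: pinch it across y from above. Flat underside.
- stand_a_arm_end (a point): Centre of the open end of the arm carrying the blue block; its x axis points along the arm, out of the open end. The arm is a level steel bar, 12 mm thick, 150 mm long, 150 mm above the table. Its other end (along -x) is fixed to an upright, top 170 mm above the table; a 14 mm high base plate lies below.
- tray: White plastic wash tray, fixed to the bench, 160 mm (x) by 150 mm (y) outside and 30 mm high, walls and floor 4 mm thick, open on top and empty. The origin is the centre of its underside, on the table; z up.
- yellow_center (a point): Centre (half-way up) of the yellow clamp block, same shape and size as the blue one, hanging on the arm of a second stand of the same kind. It must stay there.
There are look-alikes about, which are no part of the job. Of the things shaped like the part that bears blue_center, the blue one is meant.

How it is judged:
By the outcome, as a careful person would: the job done as asked, in the order asked, and still so for the second after the job is handed in, with the robot touching nothing.
It also fails if it takes over 43 s, if anything falls off the work surface, if the arm or the gripper's body presses on something with over 40 N, if the wrist force passes 120 N, or if a joint passes its speed limit or range.

ROBOT

A 6-joint arm with a two-finger parallel gripper is mounted at the origin on the work surface. World frame = base frame: x ahead of the robot, y to its left, z up, the work surface at z = 0. Lengths are in mm, angles in rad, forces in N, time in s.
With the tool pointing down it reaches from about 275 to 750 mm from the base axis. Payload 10.2 kg.
Tool frame: the origin (TCP) lies at the very end of the fingers, on their centre line; the grasp point (between the pads) lies 19 mm behind it; z points along the fingers, y is the line along which they close (so a half turn about z gives the same grasp; the last joint's range is limited). The gripper opens to 85 mm and grips with 20 to 120 N. Pads are 22 mm wide; open, the fingers measure 114 mm over their backs; the gripper's body (76 mm by 85 mm) begins 54 mm behind the grasp point. The pads swing forward as they close: fully open they stand 13 mm farther back than shut.
Start: joints at [-1.517, 0.313, 1.498, -0, 1.331, -0.223], TCP at [143.458, -505.026, 231.294] pointing down, gripper open.
Joint ranges: [-2.94, 2.94], [-0.97, 2.17], [0.19, 2.56], [-1.23, 4.37], [0.02, 3.11], [-2.88, 2.88]. Speed limits (rad/s): [2.39, 2.39, 3.01, 3.14, 3.14, 3.14].

INTERFACE

Orientations are given as a unit quaternion [w, x, y, z].
In Python, from rig import ctrl gives the robot as it stands.
- The arm moves only by the tool step_arm, never from a script. Its argument "increments" is a list of rows, each a list of 3 entries, a list of its own where there are three numbers: the shift along the tool's x, y, z in cm, then the turn, a rotation vector about the tool's x, y, z in degrees, then the opening in per cent of the stroke, from 0 (shut) to 100 (fully open). A call has 1 to 8 rows; each row is the pose to reach, as a shift and turn from the pose commanded when the call began, along the tool's axes at that moment; what a row does not reach only later rows make up. A row lasts 1/8 s, in which the tool goes at most 62.5 mm and 10.7 degrees, less where a joint would pass 70% of its speed; a pose out of reach is approached as far as the arm can. A call with a gripper value outside its range is refused whole. The fingers move at their own pace and stop on an object; "squeeze" is the grip in N (left out, the last holds). Time passes only in rows, so rows that repeat a pose let the fingers close. It gives the time, the measured TCP pose, the force, the opening and the grip force at its end, in the units of the state.
- ctrl.sense(): the state, without advancing time (a new reading comes with each control period).
- ctrl.capture(name): name is "scene" or "top" or "wrist"; returns a dict with "img" (400x640x3 uint8, red, green, blue), "fx", "fy", "cx", "cy" (pixels), "extrinsics" (4x4, takes a point from camera to world coordinates). Camera axes: x right, y down, z forward; pixel columns grow to the right and rows downward; lengths in mm; the calibration is good to about 2 mm. A picture is of the moment at which its call begins. There is no depth.
- ctrl.finish_job(): hands the job in; it is judged then, once.
The state is a dict: "time_s": time; "joints": joint angles; "dq": joint speeds; "tau": joint torques, N m; "eef_pos": TCP position; "ee_rot": TCP orientation; "force": force on the tool from outside, world axes, zero at the start; "wrist_torque": the same for the moment, N m; "grip_width": opening from 0.0 (shut) to 1.0 (fully open); "grip_force": force on a finger pad.
Only numpy, scipy, OpenCV 4.12 (cv2) and the standard library are available. Lean on these libraries where they do the work, as an engineer would, in place of code of your own. Each camera call takes 0.05 s, during which the arm holds its last target. There are 200 camera calls.

## Working session

There is one attempt and no reset: what is moved stays moved. The work goes in short steps, Python scripts to look and compute and a tool call to move; the robot and the scene stay as the last step left them, time stands still between calls to the robot, and variables do not carry over. Pictures are saved under pics/ and viewed, at most 10 in all, crops included, and the job is handed in when it is done.

Besides the shell and the picture viewer there is one more tool, called after ">>>" as a command line: name --argument value ..., lists and objects as JSON in quotes. step_arm: Moves the arm, as the interface text tells. Its arguments: {"type":"object","properties":{"increments":{"type":"array"},"squeeze":{"type":"number"}},"required":["increments"]}

```bash
mkdir -p pics; cat > h.py <<'E'
import numpy as np, cv2, json
from rig import ctrl
def snap(n,f):
    c=ctrl.capture(n); cv2.imwrite(f'pics/{f}.png',c['img'][:,:,::-1])
    np.savez(f'pics/{f}.npz',**c); return c
def ray(f,u,v):
    c=np.load(f'pics/{f}.npz'); E=c['extrinsics']
    d=E[:3,:3]@np.array([(u-c['cx'])/c['fx'],(v-c['cy'])/c['fy'],1]); return E[:3,3],d
def atz(f,u,v,z):
    o,d=ray(f,u,v); return o+d*(z-o[2])/d[2]
def tri(*obs):
    A=0;b=0
    for o_ in obs:
        o,d=ray(*o_); d=d/np.linalg.norm(d); P=np.eye(3)-np.outer(d,d); A=A+P;b=b+P@o
    return np.linalg.solve(A,b)
def proj(f,p):
    c=np.load(f'pics/{f}.npz'); E=c['extrinsics']; q=E[:3,:3].T@(np.array(p)-E[:3,3])
    return np.array([c['fx']*q[0]/q[2]+c['cx'],c['fy']*q[1]/q[2]+c['cy']])
E
python3 - <<'E'
from h import *
for n in('scene','top'):
    c=snap(n,n+'0'); print(n,c['fx'],c['extrinsics'].round(3).tolist())
print(ctrl.sense())
E
```

```text
scene 476.7680179797998 [[-0.427, 0.724, -0.542, 1187.963], [0.904, 0.339, -0.259, 303.961], [-0.003, -0.601, -0.799, 1046.887], [0.0, 0.0, 0.0, 1.0]]
top 374.9087497151102 [[0.012, -0.978, 0.209, 350.435], [-1.0, -0.012, 0.0, 1.451], [0.003, -0.209, -0.978, 1140.054], [0.0, 0.0, 0.0, 1.0]]
{'time_s': 0.1, 'joints': array([-1.51741655e+00,  3.13366125e-01,  1.49831274e+00,  4.23160300e-06,
        1.33100171e+00, -2.23388075e-01]), 'dq': array([-0.00166975, -0.00259747,  0.00027179, -0.00092206,  0.00099012,
        0.00050864]), 'tau': array([ 3.58333848e-03, -4.12895679e+01, -2.60142303e+01, -1.35633245e-04,
        3.00341359e-03, -2.07507816e-05]), 'eef_pos': array([ 143.43889291, -504.80409814,  230.82480107]), 'ee_rot': array([-5.41819824e-04,  9.90440138e-01,  1.37942151e-01,  4.82306209e-05]), 'force': array([ 1.07483891,  0.52238392, -0.27685195]), 'wrist_torque': array([ 0.00227827,  0.01401746, -0.00204274]), 'grip_force': 0.0, 'grip_width': 1.0016688659596809}
```

View pics/scene0.png

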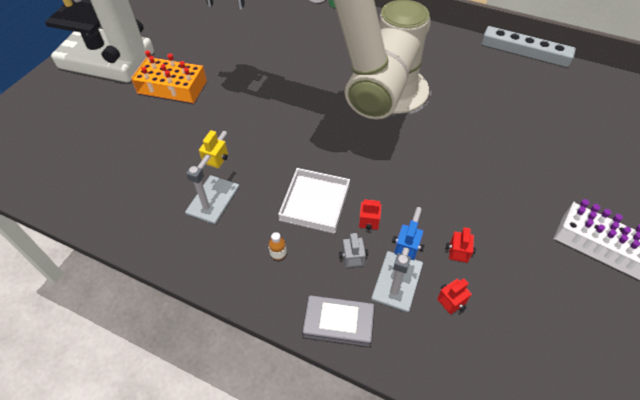

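View pics/top0.png

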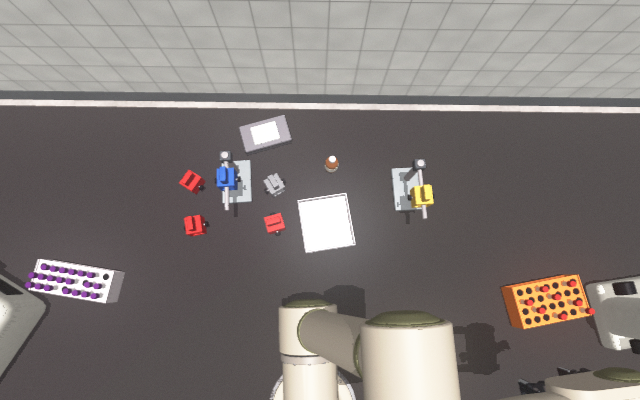

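The scene view shows the blue block at about (409,240) on the arm, whose open end is at (417,212), with the tray at (315,200). In the top view the blue block is at (227,178), the open end at (226,207) and the tray at (326,223). I'll enlarge crops of both.

```bash
python3 - <<'E'
import cv2,numpy as np
a=cv2.imread('pics/scene0.png')[160:320,270:490]; b=cv2.imread('pics/top0.png')[140:260,170:360]
cv2.imwrite('pics/c1.png',cv2.resize(a[30:150,70:190],None,fx=5,fy=5,interpolation=cv2.INTER_CUBIC))
cv2.imwrite('pics/c2.png',cv2.resize(b,None,fx=4,fy=4,interpolation=cv2.INTER_CUBIC))
E
```

```text
(no output)
```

View pics/c1.png

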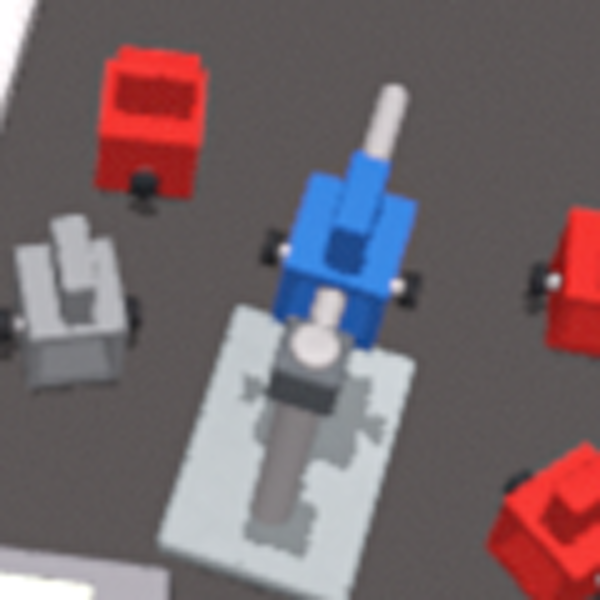

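View pics/c2.png

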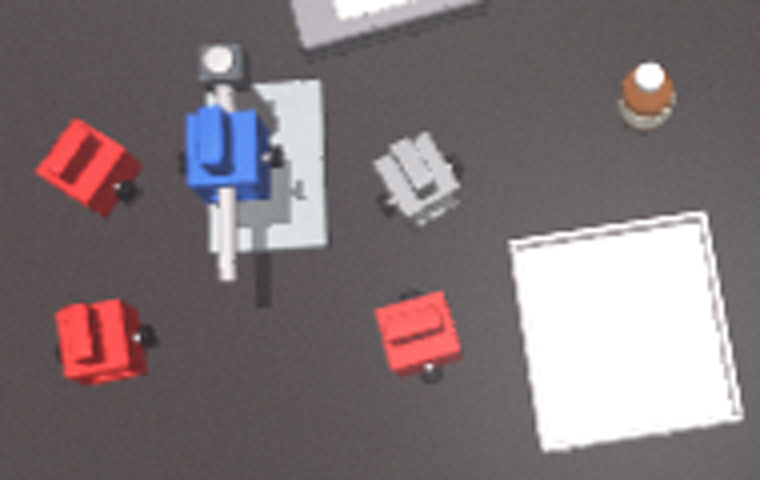

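```bash
cat >> h.py <<'E'
def s1(x,y): return ('scene0',340+(x+.5)/5-.5,190+(y+.5)/5-.5)
def t2(x,y): return ('top0',170+(x+.5)/4-.5,140+(y+.5)/4-.5)
E
python3 - <<'E'
from h import *
np.set_printoptions(precision=1,suppress=True)
print('end tri',tri(s1(395,92),t2(227,278)), atz(*s1(395,88),150),atz(*t2(227,280),150))
print('upright',tri(s1(316,348),t2(219,60)),atz(*s1(316,348),170),atz(*t2(219,60),170))
for p in [(358,152),(390,158),(367,238),(330,230)]: print('tab s',atz(*s1(*p),198))
for p in [(197,112),(222,110),(227,165),(202,168)]: print('tab t',atz(*t2(*p),198))
for p in [(510,240),(705,213),(742,418),(545,450)]: print('tray',atz(*t2(*p),30))
for p in [(303,171),(350,185),(334,230),(281,217)]: print('tray s',atz('scene0',*p,30))
print(tri(s1(372,157),t2(214,166)))
print('thumb',atz(*t2(450,165),25),atz(*t2(430,372),25))
E
```

```text
end tri [532.1 236.6 153.6] [527.1 236.  150. ] [531.5 236.9 150. ]
upright [680.2 248.4 166.9] [681.7 249.4 170. ] [679.4 246.8 170. ]
tab s [600.9 235.9 198. ]
tab s [598.1 249.2 198. ]
tab s [640.  253.1 198. ]
tab s [642.8 238.  198. ]
tab t [634.1 251.9 198. ]
tab t [635.7 235.7 198. ]
tab t [598.6 230.1 198. ]
tab t [596.3 246.2 198. ]
tray [586.9  53.3  30. ]
tray [609.7 -94.4  30. ]
tray [ 454.6 -120.9   30. ]
tray [429.4  24.2  30. ]
tray s [457.5 -99.5  30. ]
tray s [447.3  36.9  30. ]
tray s [595.7  56.7  30. ]
tray s [617.6 -82.4  30. ]
[598.5 240.7 193.9]
thumb [646.3 100.9  25. ] [486.5 111.1  25. ]
```

The two views agree. The tab centre is about (618,243) and lies on the arm line through end (530,236.5) and upright (680,248), which has yaw 4.4°. The tray centre is about (521,-33) with yaw about 9.7°, and its measured sides of 160 x 149 mm match the given size. Next I'll compute the move to above the blue block.

```bash
cat >> h.py <<'E'
from scipy.spatial.transform import Rotation as R
def go(x,y,z,yaw):
    s=ctrl.sense(); q=s['ee_rot']; r=R.from_quat([q[1],q[2],q[3],q[0]])
    a=np.radians(yaw); X=np.array([np.cos(a),np.sin(a),0]); t=R.from_matrix(np.c_[X,np.cross([0,0,-1],X),[0,0,-1]])
    print('t',s['time_s'],'pos',s['eef_pos'].round(1),'F',s['force'].round(1),'grip',round(s['grip_width'],3),s['grip_force'].round(1) if hasattr(s['grip_force'],'round') else s['grip_force'])
    print('inc cm',(r.inv().apply(np.array([x,y,z])-s['eef_pos'])/10).round(2).tolist(),'deg',np.degrees((r.inv()*t).as_rotvec()).round(2).tolist())
E
python3 -c "
from h import *
go(618,243,275,4.4)"
```

```text
t 0.1 pos [ 143.4 -504.8  230.8] F [ 1.1  0.5 -0.3] grip 1.002 0.0
inc cm [66.08, -58.97, -4.34] deg [-0.06, -0.01, 11.46]
```

>>> step_arm --increments '[[[5, -4.5, -2], [0, 0, 2], 100], [[10, -9, -4.3], [0, 0, 4], 100], [[66, -59, -4.3], [0, 0, 11.5], 100], [[66, -59, -4.3], [0, 0, 11.5], 100], [[66, -59, -4.3], [0, 0, 11.5], 100], [[66, -59, -4.3], [0, 0, 11.5], 100], [[66, -59, -4.3], [0, 0, 11.5], 100], [[66, -59, -4.3], [0, 0, 11.5], 100]]' --squeeze 40

```text
time_s: 1.1
eef_pos: [408.3, -85.5, 271.7]
ee_rot: [0.0, 0.999, 0.038, 0.0]
force: [0.7, -1.0, -0.2]
grip_width: 1.005
grip_force: 0.0
```

```bash
python3 -c "
from h import *
go(618,243,275,4.4)"
```

```text
t 1.1 pos [408.3 -85.5 271.7] F [ 0.7 -1.  -0.2] grip 1.005 0.0
inc cm [23.4, -31.16, -0.34] deg [0.01, -0.01, -0.05]
```

>>> step_arm --increments '[[[6, -4, 0], [0, 0, 0], 100], [[10, -9, 0], [0, 0, 0], 100], [[14, -14, 0], [0, 0, 0], 100], [[17, -19, 0], [0, 0, 0], 100], [[19, -24, 0], [0, 0, 0], 100], [[21, -28, 0], [0, 0, 0], 100], [[21, -28, 0], [0, 0, 0], 100], [[21, -28, 0], [0, 0, 0], 100]]'

```text
time_s: 2.1
eef_pos: [595.6, 207.2, 271.2]
ee_rot: [0.0, 0.999, 0.038, -0.0]
force: [0.3, -1.1, 0.2]
grip_width: 0.998
grip_force: 0.0
```

```bash
python3 -c "
from h import *
snap('wrist','w1')
for p in [(618,243,198),(530,236.5,150),(680,248,170)]: print(proj('w1',p))
go(618,243,275,4.4)"
```

```text
[274.55860026 171.51021096]
[285.03803032 250.89745585]
[276.0887615   83.80169777]
t 2.15 pos [595.6 206.8 271.6] F [ 0.3 -0.6  0.2] grip 1.0 0.0
inc cm [2.51, -3.44, -0.35] deg [0.01, 0.03, -0.09]
```

View pics/w1.png

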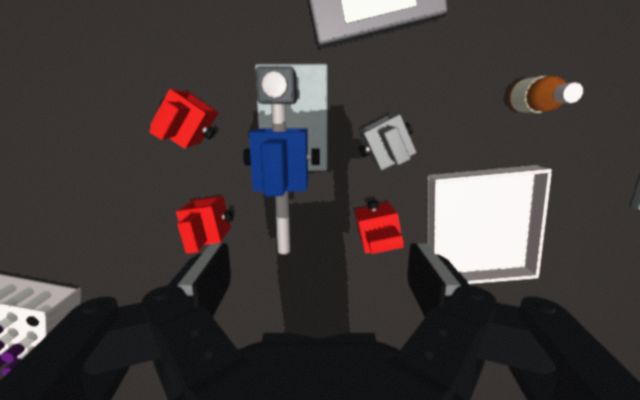

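The tab top is near (274,167), against a predicted (274.6,171.5). The upright at (274,84) and the arm end at (284,253) fit the prediction within about 2 px. I'll enlarge the tab, and measure the tray rim corners at (428,178), (550,167) and (541,277).

```bash
python3 - <<'E'
from h import *
a=cv2.imread('pics/w1.png')[120:210,230:330]
cv2.imwrite('pics/c3.png',cv2.resize(cv2.convertScaleAbs(a,alpha=1.6,beta=20),None,fx=6,fy=6,interpolation=cv2.INTER_CUBIC))
for p in [(428,178),(550,167),(541,277)]: print(atz('w1',*p,30).round(1))
E
```

```text
[587.4  65.1  30. ]
[613.9 -89.5  30. ]
[ 455.  -123.3   30. ]
```

View pics/c3.png

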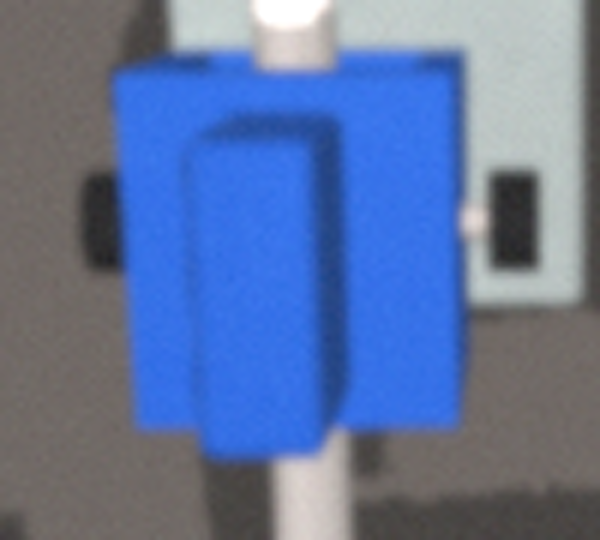

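```bash
python3 - <<'E'
from h import *
P=[atz('w1',230+(x+.5)/6-.5,120+(y+.5)/6-.5,198) for x,y in [(190,138),(315,138),(325,455),(205,460)]]
print(np.round(P,1)); m=np.mean(P,0); d=(P[0]+P[1]-P[2]-P[3])[:2]; print(m.round(1),np.degrees(np.arctan2(d[1],d[0])))
P=[atz('w1',*p,150) for p in [(284,253)]]; print(P, atz('w1',274,84,170))
go(619,243.5,275,5)
E
```

```text
[[638.2 253.2 198. ]
 [639.4 238.4 198. ]
 [600.3 235.5 198. ]
 [598.5 250.4 198. ]]
[619.1 244.4 198. ] 4.151075712748078
[array([527.68334781, 237.39915862, 150.        ])] [679.73599588 249.58202155 170.        ]
t 2.15 pos [595.6 206.8 271.6] F [ 0.3 -0.6  0.2] grip 1.0 0.0
inc cm [2.61, -3.49, -0.35] deg [0.01, 0.03, -0.69]
```

>>> step_arm --increments '[[[1.5, -2, 0], [0, 0, 0], 70], [[2.6, -3.6, 0], [0, 0, 0], 60], [[2.6, -3.6, 0], [0, 0, 0], 60], [[2.6, -3.6, 3], [0, 0, 0], 60], [[2.6, -3.6, 5], [0, 0, 0], 60], [[2.6, -3.6, 6.5], [0, 0, 0], 60], [[2.6, -3.6, 7], [0, 0, 0], 60], [[2.6, -3.6, 7], [0, 0, 0], 60]]'

```text
time_s: 3.15
eef_pos: [619.1, 245.3, 202.1]
ee_rot: [-0.0, 0.999, 0.038, 0.0]
force: [-0.2, 0.7, 0.0]
grip_width: 0.596
grip_force: 0.0
```

```bash
python3 -c "
from h import *
go(619,243.7,169,4.4)"
```

```text
t 3.15 pos [619.1 245.3 202.1] F [-0.2  0.7  0. ] grip 0.596 0.0
inc cm [-0.02, 0.16, 3.31] deg [-0.0, -0.03, -0.06]
```

>>> step_arm --increments '[[[0, 0.1, 1.5], [0, 0, 0], 60], [[0, 0.1, 2.7], [0, 0, 0], 60], [[0, 0.1, 3.2], [0, 0, 0], 60], [[0, 0.1, 3.2], [0, 0, 0], 60], [[0, 0.1, 3.2], [0, 0, 0], 30], [[0, 0.1, 3.2], [0, 0, 0], 10], [[0, 0.1, 3.2], [0, 0, 0], 0], [[0, 0.1, 3.2], [0, 0, 0], 0]]' --squeeze 40

```text
time_s: 4.15
eef_pos: [619.3, 244.5, 170.2]
ee_rot: [0.0, 0.999, 0.038, 0.0]
force: [0.5, -0.9, 3.7]
grip_width: 0.18
grip_force: 42.7
```

>>> step_arm --increments '[[[0, 0, 0], [0, 0, 0], 0], [[0, 0, 0], [0, 0, 0], 0], [[0, 0, 0], [0, 0, 0], 0], [[0, 0, 0], [0, 0, 0], 0]]'

```text
time_s: 4.65
eef_pos: [619.3, 244.5, 170.2]
ee_rot: [0.0, 0.999, 0.038, 0.001]
force: [-0.4, -1.8, 6.0]
grip_width: 0.181
grip_force: 43.0
```

>>> step_arm --increments '[[[0, 0, -0.3], [0, 0, 0], 0], [[0, 0, -0.7], [0, 0, 0], 0], [[0, 0, -1.1], [0, 0, 0], 0], [[0, 0, -1.1], [0, 0, 0], 0], [[0, 0, -1.1], [0, 0, 0], 0], [[0, 0, -1.1], [0, 0, 0], 0]]'

```text
time_s: 5.4
eef_pos: [619.0, 244.5, 180.5]
ee_rot: [0.0, 0.999, 0.038, -0.0]
force: [-0.5, -0.4, -2.6]
grip_width: 0.18
grip_force: 42.1
```

```bash
python3 - <<'E'
from h import *
snap('scene','s2'); 
a=cv2.imread('pics/s2.png')[180:300,340:480]
cv2.imwrite('pics/c4.png',cv2.resize(a,None,fx=5,fy=5,interpolation=cv2.INTER_CUBIC))
go(479.5,233,181,4.4)
E
```

```text
t 5.45 pos [619.  244.6 180.5] F [-0.   0.2 -2.2] grip 0.179 42.066959738731384
inc cm [-13.99, 0.09, -0.05] deg [0.0, 0.02, -0.04]
```

View pics/c4.png

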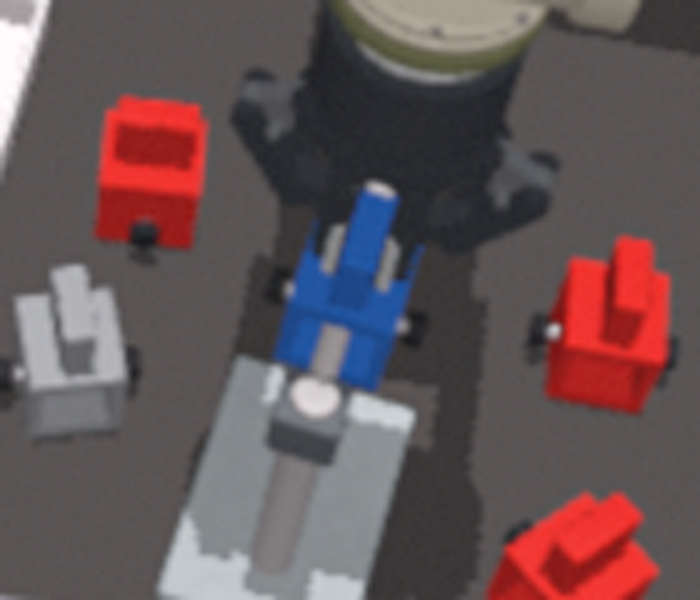

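The tab is pinched and the block raised 10.3 mm. The force of about -2 N is the weight alone, so the block hangs free of the arm. Now I'll slide it off along tool -x.

>>> step_arm --increments '[[[-1, 0, 0], [0, 0, 0], 0], [[-2.5, 0, 0], [0, 0, 0], 0], [[-4, 0, 0], [0, 0, 0], 0], [[-5.5, 0, 0], [0, 0, 0], 0], [[-7, 0, 0], [0, 0, 0], 0], [[-8, 0, 0], [0, 0, 0], 0], [[-8.5, 0, 0], [0, 0, 0], 0], [[-8.5, 0, 0], [0, 0, 0], 0]]'

```text
time_s: 6.45
eef_pos: [534.3, 238.1, 180.7]
ee_rot: [-0.0, 0.999, 0.038, 0.0]
force: [0.5, 0.4, -2.3]
grip_width: 0.18
grip_force: 42.0
```

>>> step_arm --increments '[[[-1, 0, 0], [0, 0, 0], 0], [[-2.5, 0, 0], [0, 0, 0], 0], [[-4, 0, 0], [0, 0, 0], 0], [[-5.2, 0, 0], [0, 0, 0], 0], [[-5.8, 0, 0], [0, 0, 0], 0], [[-6, 0, 0], [0, 0, 0], 0], [[-6, 0, 0], [0, 0, 0], 0]]'

```text
time_s: 7.32
eef_pos: [474.7, 233.5, 180.7]
ee_rot: [-0.0, 0.999, 0.038, 0.0]
force: [1.0, 0.9, -1.9]
grip_width: 0.18
grip_force: 42.0
```

```bash
python3 -c "
from h import *
go(521,-30,200,9.7)"
```

```text
t 7.325 pos [474.7 233.5 180.7] F [ 1.   0.9 -1.9] grip 0.18 42.03487694263458
inc cm [2.62, 26.63, -1.93] deg [-0.0, -0.02, -5.34]
```

>>> step_arm --increments '[[[0, 2, -1], [0, 0, 0], 0], [[0, 6, -1.9], [0, 0, -1], 0], [[0.6, 11, -1.9], [0, 0, -2], 0], [[1.2, 16, -1.9], [0, 0, -3], 0], [[1.8, 20.5, -1.9], [0, 0, -4], 0], [[2.4, 24, -1.9], [0, 0, -5], 0], [[2.6, 26, -1.9], [0, 0, -5.3], 0], [[2.6, 26.6, -1.9], [0, 0, -5.3], 0]]'

```text
time_s: 8.32
eef_pos: [520.9, -30.8, 199.4]
ee_rot: [-0.0, 0.997, 0.083, -0.0]
force: [0.2, 0.1, -1.9]
grip_width: 0.181
grip_force: 42.1
```

>>> step_arm --increments '[[[0, 0, 0], [0, 0, 0], 0], [[0, 0, 0], [0, 0, 0], 0]]'

```text
time_s: 8.57
eef_pos: [520.5, -28.9, 199.7]
ee_rot: [-0.0, 0.996, 0.085, -0.0]
force: [0.2, 0.2, -2.3]
grip_width: 0.179
grip_force: 42.0
```

```bash
python3 -c "
from h import *
snap('scene','s3'); a=cv2.imread('pics/s3.png')[130:280,240:440]
cv2.imwrite('pics/c5.png',cv2.resize(a,None,fx=4,fy=4,interpolation=cv2.INTER_CUBIC))
go(521,-31,75,9.7)"
```

```text
t 8.625 pos [520.5 -28.9 199.7] F [-0.5 -0.4 -2.2] grip 0.179 42.03170120716095
inc cm [0.01, 0.21, 12.47] deg [-0.01, -0.0, 0.02]
```

View pics/c5.png

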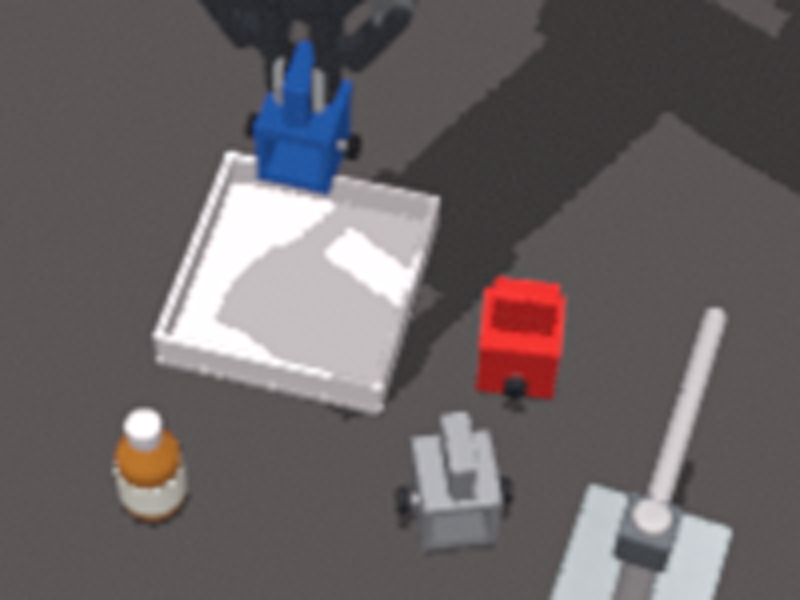

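The block is off the arm and hangs over the tray, with clear space around it. The rim corners in this crop are about (228,152), (440,198) and (382,407). I'll check those against the tray centre and then lower.

```bash
python3 -c "
from h import *
for x,y in [(228,152),(440,198),(382,390),(157,343)]: print(atz('s3',240+x/4-.4,130+y/4-.4,30).round(1))"
```

```text
[ 454.1 -121.    30. ]
[429.2  27.9  30. ]
[586.7  55.7  30. ]
[615.5 -89.9  30. ]
```

>>> step_arm --increments '[[[0, 0.1, 1.5], [0, 0, 0], 0], [[0, 0.2, 4], [0, 0, 0], 0], [[0, 0.2, 6.5], [0, 0, 0], 0], [[0, 0.2, 9], [0, 0, 0], 0], [[0, 0.2, 11], [0, 0, 0], 0], [[0, 0.2, 12.2], [0, 0, 0], 0], [[0, 0.2, 12.5], [0, 0, 0], 0], [[0, 0.2, 12.5], [0, 0, 0], 0]]'

```text
time_s: 9.62
eef_pos: [521.1, -31.7, 74.9]
ee_rot: [0.0, 0.996, 0.084, 0.0]
force: [0.9, -0.2, -1.8]
grip_width: 0.182
grip_force: 41.9
```

The tray centre is confirmed at (521,-32). I'll lower slowly until contact.

>>> step_arm --increments '[[[0, 0, 0.4], [0, 0, 0], 0], [[0, 0, 0.7], [0, 0, 0], 0], [[0, 0, 0.9], [0, 0, 0], 0], [[0, 0, 1.1], [0, 0, 0], 0], [[0, 0, 1.2], [0, 0, 0], 0], [[0, 0, 1.2], [0, 0, 0], 0]]'

```text
time_s: 10.38
eef_pos: [520.9, -31.7, 62.6]
ee_rot: [-0.0, 0.996, 0.084, -0.0]
force: [-0.5, 0.1, -2.1]
grip_width: 0.177
grip_force: 42.0
```

>>> step_arm --increments '[[[0, 0, 0.1], [0, 0, 0], 0], [[0, 0, 0.2], [0, 0, 0], 0], [[0, 0, 0.2], [0, 0, 0], 0]]'

```text
time_s: 10.75
eef_pos: [520.9, -31.7, 60.6]
ee_rot: [-0.0, 0.996, 0.084, -0.0]
force: [0.5, 0.4, -1.6]
grip_width: 0.18
grip_force: 42.0
```

>>> step_arm --increments '[[[0, 0, 0.05], [0, 0, 0], 0], [[0, 0, 0.1], [0, 0, 0], 0], [[0, 0, 0.1], [0, 0, 0], 0]]'

```text
time_s: 11.12
eef_pos: [521.1, -31.8, 60.4]
ee_rot: [0.0, 0.996, 0.084, 0.0]
force: [-2.7, -1.1, 7.0]
grip_width: 0.179
grip_force: 43.1
```

Contact at 7 N, at the expected height. I'll release and retreat straight up.

>>> step_arm --increments '[[[0, 0, 0], [0, 0, 0], 25], [[0, 0, 0], [0, 0, 0], 40], [[0, 0, 0], [0, 0, 0], 50], [[0, 0, 0], [0, 0, 0], 50]]'

```text
time_s: 11.62
eef_pos: [520.9, -31.7, 59.6]
ee_rot: [-0.0, 0.996, 0.084, -0.0]
force: [-0.1, 0.0, 1.1]
grip_width: 0.504
grip_force: 0.0
```

>>> step_arm --increments '[[[0, 0, -0.5], [0, 0, 0], 50], [[0, 0, -2], [0, 0, 0], 50], [[0, 0, -4], [0, 0, 0], 50], [[0, 0, -7], [0, 0, 0], 50], [[0, 0, -10], [0, 0, 0], 50], [[0, 0, -13], [0, 0, 0], 50], [[0, 0, -14], [0, 0, 0], 50], [[0, 0, -14], [0, 0, 0], 50]]'

```text
time_s: 12.62
eef_pos: [520.9, -31.7, 199.9]
ee_rot: [0.0, 0.996, 0.084, 0.0]
force: [-0.1, 0.4, -0.7]
grip_width: 0.502
grip_force: 0.0
```

```bash
python3 -c "
from h import *
snap('scene','s4'); a=cv2.imread('pics/s4.png')[110:310,180:480]
cv2.imwrite('pics/c6.png',cv2.resize(a,None,fx=2.6,fy=2.6,interpolation=cv2.INTER_CUBIC))
go(521,-31,200,9.7)"
```

```text
t 12.675 pos [520.6 -31.6 199. ] F [-0.  -0.6 -0.9] grip 0.5 0.0
inc cm [0.05, -0.05, -0.1] deg [-0.02, 0.05, -0.04]
```

View pics/c6.png

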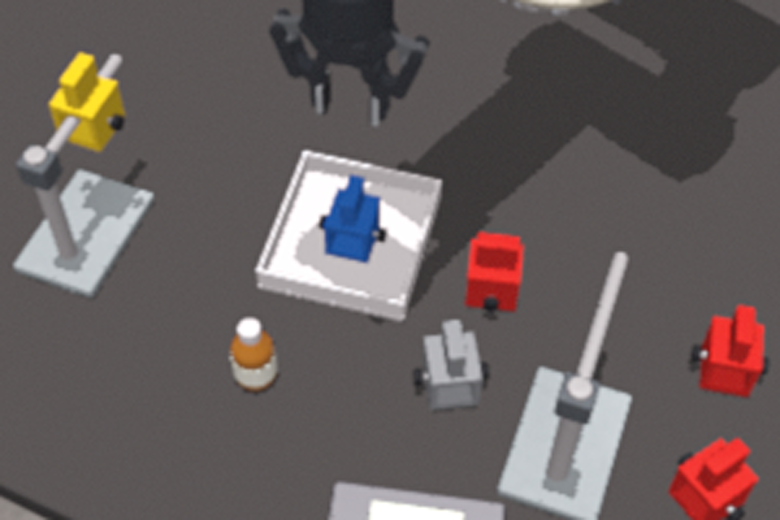

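The blue block stands upright in the middle of the tray, at crop pixel (352,220). The yellow block still hangs on its arm at (87,105), and the gripper is clear of everything, so I'm handing in.

```bash
python3 -c "
from rig import ctrl
print(ctrl.finish_job())"
```

```text
the job is handed in; nothing more can be done
None
```

I slid the blue clamp block off its arm and set it upright in the middle of the white tray, left the yellow block hanging where it was, and handed the job in at about 12.7 s; no verdict came back.

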